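# Replace the worn hinge pin of a monitor mount

### The arm

A 7-joint arm with a two-finger parallel gripper is mounted at the origin on the work surface. World frame = base frame: x ahead of the robot, y to its left, z up, the work surface at z = 0. Lengths are in m, angles in rad, forces in N, time in s.
With the tool pointing down it reaches from about 0.4 to 0.85 m from the base axis. Payload 10.4 kg.
Tool frame: the origin (TCP) lies at the very end of the fingers, on their centre line; the grasp point (between the pads) lies 19 mm behind it (manip.grip_point_offset is the distance from the TCP to the grasp point, in m); z points along the fingers, y is the line along which they close (so a half turn about z gives the same grasp; the last joint's range is limited). The gripper opens to 85 mm and grips with 20 to 120 N. Pads are 22 mm wide; open, the fingers measure 114 mm over their backs; the gripper's body (76 mm by 85 mm) begins 54 mm behind the grasp point. The pads swing forward as they close: fully open they stand 13 mm farther back than shut.
Start: joints at [-1.147, 0.332, -0.065, 1.46, 0.022, 1.35, -0.088], TCP at [0.27, 0.564, 0.231] pointing down, gripper open.
Joint ranges: [-2.6, 2.6], [-0.5, 2.12], [-1.47, 1.34], [0.16, 2.42], [-1.27, 4.41], [0.06, 2.06], [-2.6, 2.6]. Speed limits (rad/s): [2.22, 2.22, 2.79, 2.79, 3.14, 3.14, 3.14].

### API

Orientations are given as a unit quaternion [x, y, z, w].
In Python, from workcell import manip gives the robot as it stands. The module is installed in compiled form; this text tells all that it offers.
- The arm moves only by the tool step_arm, never from a script. Its argument "moves" is a list of rows, each a list of 7 numbers: the closure, from 0 (fully open) to 1 (shut), then the shift along the world's x, y, z in mm, then the turn, a rotation vector about the world's x, y, z in rad. In form: [[grip, tx, ty, tz, ax, ay, az], ...]. A call has 1 to 10 rows; each row is the pose to reach, as a shift and turn from the pose commanded when the call began; what a row does not reach only later rows make up. A row lasts 1/10 s, in which the tool goes at most 50 mm and 8.59 degrees, less where a joint would pass 70% of its speed; a pose out of reach is approached as far as the arm can. A call with a gripper value outside its range is refused whole. The fingers move at their own pace and stop on an object; "grip_force" is the grip in N (left out, the last holds). Time passes only in rows, so rows that repeat a pose let the fingers close. It gives the time, the measured TCP pose, the force, the opening and the grip force at its end, in the units of the state.
- manip.get_obs(): the state, without advancing time (a new reading comes with each control period).
- manip.camera(name): name is "scene" or "top" or "wrist"; returns a dict with "image" (480x640x3 uint8, blue, green, red), "K" (3x3 intrinsics, pixels), "rvec" (rotation vector, rad) and "tvec" (3), from world to camera coordinates, as OpenCV has them; the wrist camera has in their place "mount" (4x4, takes a point from camera to tool coordinates, whose origin is the TCP and whose axes are the flange's). Camera axes: x right, y down, z forward; pixel columns grow to the right and rows downward; lengths in m; the calibration is good to about 2 mm. A picture is of the moment at which its call begins: read the wrist's pose just before it. There is no depth.
- manip.hand_in(): hands the job in; it is judged then, once.
The state is a dict: "clock": time; "joint_pos": joint angles; "joint_velocities": joint speeds; "tau": joint torques, N m; "position": TCP position; "ee_rot": TCP orientation; "ft_force": force on the tool from outside, world axes, zero at the start; "torque": the same for the moment, N m; "grip_width": opening from 0.0 (shut) to 1.0 (fully open); "grasp_force": force on a finger pad.
Only numpy, scipy, OpenCV 4.12 (cv2) and the standard library are available. Lean on these libraries where they do the work, as an engineer would, in place of code of your own. Each camera call takes 0.05 s, during which the arm holds its last target. There are 200 camera calls.

### The job

Change the hinge pin of the monitor mount: draw the worn pin with the black handle out of the leaning clevis and drop it into the white cup, then take the pin with the red handle from the rack and push it through the clevis in its place, fully home, so that its collar lies flat against the lug. Leave the other two spare pins in the rack, do not disturb the bottle or the wipes tub, and leave the cup standing upright.

Things in the scene. Friction and masses are not known exactly. Their poses are not given: they have to be found in the camera images.
- mount: Monitor-mount hinge joint fixed to the bench: steel foot 150 x 120 x 12 mm, white column on its near (-x) side, the clevis on top, a blue arm stub rising from the clevis to +x (40 mm wide, ends at x 115, height 195 mm). Origin on the bench straight below the mouth of the clevis hole; z up; the hole leans towards -x.
- grab_handle: Grey grab handle, fixed part of the mount, same origin and axes: round bar 14 mm thick along y from -62 to +62 mm at x = +15 mm, height 250 mm; from its ends side bars run level to x = +115 mm, then down to 192 mm. It blocks a vertical gripper over the hole; come in along the hole's axis.
- clevis: Origin: centre of the hole's mouth on the upper lug, 135 mm above the bench. z: the hole's axis, out of the mouth, leaning 35 degrees from vertical towards mount -x; y horizontal. Two aluminium lugs 64 (x) x 56 (y) x 10 mm at z -10 to 0 and z -44 to -34 mm, holes 16.5 mm diameter; between them a blue tongue with a 25 mm hole. Free space below for the pin's end.
- old_pin: Worn pin, black handle, at the start fully home in the clevis. Origin: centre of the collar's underside. z along the pin to the handle: steel shank 14 mm diameter, z 0 to -90 mm, its last 16 mm tapering to 6 mm; collar 32 mm diameter, z 0 to 5 mm; flat handle 46 (x) x 16 (y) x 40 mm (z 5 to 45), gripped across y. About 0.14 kg. In the clevis its y lies along clevis y.
- old_pin_mid (a point): Point on the old pin's axis at half its overall length (22 mm below the collar's underside).
- red_pin: New pin with red handle, exactly the shape and size of old_pin with the same frame; stands upright in one of the three holes of the rack, its collar on the rack's top.
- rack: White pin rack fixed to the bench, 186 mm (x) x 64 mm (y) x 100 mm high: a 12 mm top plate on two end walls, with three 19 mm holes along its x axis at x = -62, 0, +62 mm, each holding one spare pin, handles across the rack (to be gripped with the fingers closing roughly along rack x). Origin at the centre of its underside.
- green_pin: Spare pin of another size in the rack: green handle, shank only 10 mm thick, 90 mm long; otherwise like red_pin. Must stay.
- yellow_pin: Spare pin of another size in the rack: yellow handle, shank only 55 mm long; otherwise like red_pin. Must stay.
- cup: Open white plastic cup, loose, rim radius 58 mm, 100 mm high, wall 4 mm, 0.3 kg, standing on the bench. Origin at the centre of its underside, z up.
- bottle: Bystander: slim white bottle with red label and orange cap, 48 mm diameter, 150 mm high, loose on the bench. Origin at the centre of its underside.
- tub: Bystander: wipes tub with blue lid and orange label, 88 mm diameter, 120 mm high, loose on the bench. Origin at the centre of its underside.
Mind the look-alikes: they are no part of the job. Of the things like the red_pin, leave any that is blue or purple; of the rest the larger one is meant.

How it is judged:
On the way, in this order (a step that is already met when the one before it is completed fails the run):
1. the worn pin is drawn clear of the clevis (distance between old_pin and clevis above 0.092 m), for 0.1 s.
2. the worn pin is in the cup (horizontal distance between old_pin_mid and cup below 0.05 m and height (world z) of old_pin_mid below 0.09 m), for 0.1 s.
3. the red pin is through the clevis (distance between red_pin and clevis below 0.03 m and angle between the z axis of red_pin and the z axis of clevis, either way round below 0.15 rad), for 0.1 s.
At the end, for the whole second after the job is handed in: Red pin in the clevis: collar underside within 4 mm of the hole mouth, axes within 0.1 rad. Old pin in the cup: its middle within 50 mm of the cup axis, below 90 mm. Cup upright within 0.1 rad. Both pins at rest (0.02 m/s). Other pins, bottle and tub within 30 mm of their starts (all of step 2 and distance between red_pin and clevis below 0.004 m and angle between the z axis of red_pin and the z axis of clevis, either way round below 0.1 rad and angle between cup's own z axis and vertical below 0.1 rad and linear speed of each of old_pin, red_pin below 0.02 m/s and distance of each of green_pin, yellow_pin, bottle, tub from where it was at the start of the episode below 0.03 m); the robot touches nothing.
It fails at once if the bottle or the wipes tub is shifted by more than 30 mm or knocked over (distance of any of bottle, tub from where it was at the start of the episode above 0.03 m or angle between any of bottle, tub's own z axis and vertical above 0.6 rad).
It fails at once if the green or the yellow pin is taken from the rack (moved by more than 30 mm) (distance of any of green_pin, yellow_pin from where it was at the start of the episode above 0.03 m).
It also fails if it takes over 64 s, if anything falls off the work surface, if the arm or the gripper's body presses on something with over 40 N, if the wrist force passes 120 N, or if a joint passes its speed limit or range.

## Working session

There is one attempt and no reset: what is moved stays moved. The work goes in short steps, Python scripts to look and compute and a tool call to move; the robot and the scene stay as the last step left them, time stands still between calls to the robot, and variables do not carry over. Pictures are saved under pics/ and viewed, at most 12 in all, crops included, and the job is handed in when it is done.

Besides the shell and the picture viewer there is one more tool, called after "Call:" by a JSON object that holds its "fn" and its "kwargs", one argument or row to a line. step_arm: Moves the arm, as the interface text tells. Its arguments: {"type":"object","properties":{"moves":{"type":"array","items":{"type":"array","items":{"type":"number"}}},"grip_force":{"type":"number"}},"required":["moves"]}

```bash
mkdir -p pics
python3 - <<'E'
from workcell import manip
import cv2,pickle
d={}
o=manip.get_obs()
for n in("scene","top","wrist"):
    d[n]=manip.camera(n); cv2.imwrite(f"pics/{n}0.png",d[n]["image"])
pickle.dump((o,d),open("c0.pkl","wb"))
print(o["clock"],o["position"],o["ee_rot"],manip.grip_point_offset)
for n in("scene","top"):print(n,d[n]["K"].tolist(),d[n]["rvec"],d[n]["tvec"])
print(d["wrist"]["K"].tolist(),d["wrist"]["mount"])
E
```

```text
0.0 [0.26984407 0.5633235  0.23049339] [ 2.21508501e-01  9.75158174e-01 -7.08041904e-04 -1.32536861e-04] 0.0187
scene [[457.33012673086904, 0.0, 325.79324587992056], [0.0, 457.33012673086904, 243.34297861452077], [0.0, 0.0, 1.0]] [ 2.07751504  0.52684218 -0.29443138] [-0.47209327 -0.07195245  1.39198394]
top [[565.1452085772477, 0.0, 317.8267678869445], [0.0, 565.1452085772477, 242.9648582501646], [0.0, 0.0, 1.0]] [ 2.14929567 -2.11143482  0.16052145] [-0.03351544  0.58331243  1.37230764]
[[416.882644945289, 0.0, 324.62009358096714], [0.0, 416.882644945289, 236.65633388341536], [0.0, 0.0, 1.0]] [[-9.43172723e-04 -9.48038587e-01 -3.18153969e-01  8.21112383e-02]
 [ 9.99999535e-01 -8.29794340e-04 -4.91885204e-04 -1.98510600e-04]
 [ 2.02323791e-04 -3.18154285e-01  9.48038929e-01 -1.43835605e-01]
 [ 0.00000000e+00  0.00000000e+00  0.00000000e+00  1.00000000e+00]]
```

View pics/scene0.png

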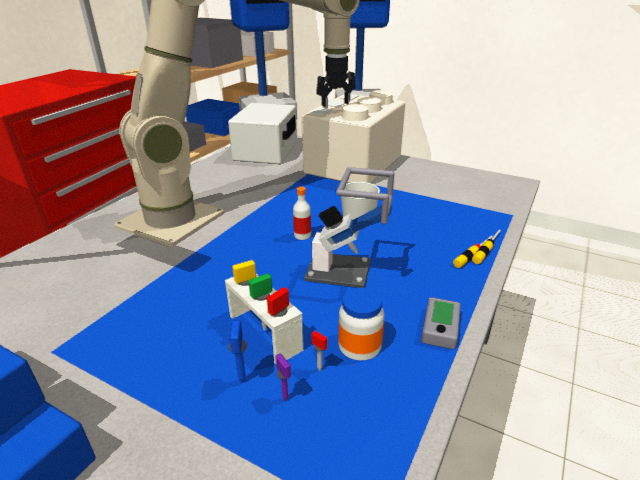

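View pics/top0.png

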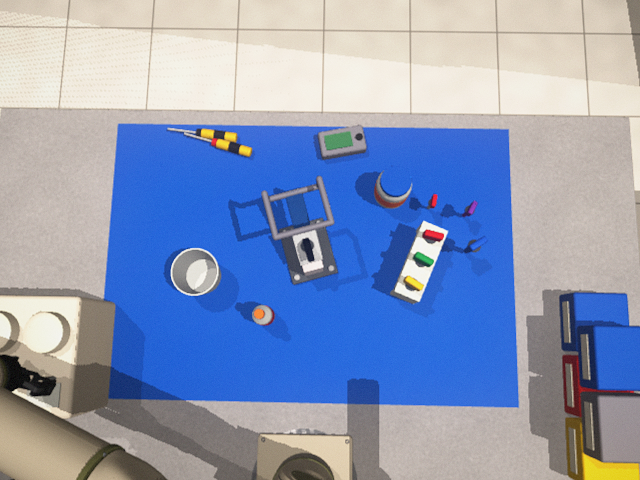

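The worn pin is the black handle at scene (330,217) and top (307,248). There are four candidates for the red pin:
- Red in the rack: scene (278,300), top (433,236). It is the larger one.
- Small red on the bench: scene (319,341), top (433,201).
- Purple: scene (283,366).
- Blue: scene (237,335).

By the description I choose the red one in the rack. The cup is at top (195,272), the bottle at (262,315) and the tub at (392,188).

```bash
cat > h.py <<'E'
import numpy as np,cv2,pickle
from scipy.spatial.transform import Rotation as R
def cam(c,o=None):
    if "mount" in c:
        T=np.eye(4);T[:3,:3]=R.from_quat(o["ee_rot"]).as_matrix();T[:3,3]=o["position"]
        T=T@c["mount"];return T[:3,:3],T[:3,3]
    r=cv2.Rodrigues(np.float64(c["rvec"]))[0];return r.T,-r.T@np.ravel(c["tvec"])
def plane(c,px,z,o=None):
    A,p=cam(c,o);u=np.c_[np.float64(px).reshape(-1,2),np.ones(len(np.float64(px).reshape(-1,2)))]
    d=(A@np.linalg.inv(c["K"])@u.T).T
    return p+d*((z-p[2])/d[:,2])[:,None]
def proj(c,P,o=None):
    A,p=cam(c,o);q=(A.T@(np.float64(P).reshape(-1,3)-p).T);q=c["K"]@q;return (q[:2]/q[2]).T
def blobs(m,mn=20):
    n,l,s,ce=cv2.connectedComponentsWithStats(m.astype(np.uint8));return [(s[i,4],ce[i],l==i) for i in range(1,n) if s[i,4]>=mn]
E
python3 - <<'E'
from h import *
o,d=pickle.load(open("c0.pkl","rb"));c=d["top"];im=c["image"];hsv=cv2.cvtColor(im,cv2.COLOR_BGR2HSV)
H,S,V=[hsv[...,i].astype(int) for i in range(3)]
roi=np.zeros(H.shape,bool);roi[160:330,110:512]=1
np.set_printoptions(precision=4,suppress=True)
for n,m,z in [("red",((H<6)|(H>174))&(S>150)&(V>90),.14),("green",(abs(H-70)<20)&(S>120),.14),("yellow",(abs(H-27)<6)&(S>150),.14),("white",(S<60)&(V>150),.1),("black",(V<45),.16),("blue-lid",(abs(H-8)<10)&(S>150),.15)]:
    for a,ce,l in blobs(m&roi,25):
        r=cv2.minAreaRect(np.argwhere(l)[:,::-1].astype(np.float32))
        b=plane(c,cv2.boxPoints(r),z);e=[np.linalg.norm(b[1]-b[0]),np.linalg.norm(b[2]-b[1])]
        print(n,a,ce.round(1),plane(c,[ce],z)[0],"rect",plane(c,[r[0]],z)[0],e,np.degrees(np.arctan2(*(b[1]-b[0])[1::-1])).round(1))
A=cv2.resize(im[165:300,150:350],(800,540),interpolation=cv2.INTER_CUBIC);cv2.imwrite("pics/mount.png",A)
A=cv2.resize(im[165:315,360:510],(590,590),interpolation=cv2.INTER_CUBIC);cv2.imwrite("pics/rack.png",A)
E
```

```text
red 42 [433.9 200.2] [ 0.676  -0.2976  0.14  ] rect [ 0.6755 -0.2974  0.14  ] [np.float64(0.027721467967457614), np.float64(0.008530375733000544)] -10.0
red 112 [433.8 234.2] [ 0.5941 -0.2964  0.14  ] rect [ 0.594  -0.2963  0.14  ] [np.float64(0.013984074962031684), np.float64(0.04348631538501301)] -14.4
green 144 [423.1 258.8] [ 0.5354 -0.2706  0.14  ] rect [ 0.5344 -0.2712  0.14  ] [np.float64(0.019130498974083088), np.float64(0.04331536710765559)] -26.5
yellow 101 [414.4 282.5] [ 0.4797 -0.2497  0.14  ] rect [ 0.4798 -0.2498  0.14  ] [np.float64(0.012382715649362235), np.float64(0.0418583877035333)] -33.5
white 145 [111.1 179.3] [0.7262 0.4905 0.1   ] rect [0.7079 0.4869 0.1   ] [np.float64(0.009999168992490991), np.float64(0.13511636001810146)] -89.1
white 61 [510.7 177.7] [ 0.7454 -0.4945  0.1   ] rect [ 0.7359 -0.4936  0.1   ] [np.float64(0.0024586317583846352), np.float64(0.10898651034315093)] -89.1
white 453 [299.4 215.2] [0.6431 0.0222 0.1   ] rect [0.6625 0.0265 0.1   ] [np.float64(0.15094498574834292), np.float64(0.11982175574119976)] -73.6
white 79 [399.7 196. ] [ 0.695  
[... 473 characters left out ...]
 rect [ 0.5549 -0.0017  0.1   ] [np.float64(0.05860928088253695), np.float64(0.0954996584317913)] -73.9
white 1082 [198.3 273.9] [0.4951 0.2618 0.1   ] rect [0.5007 0.2713 0.1   ] [np.float64(0.11407050295959827), np.float64(0.11358375713633256)] -89.0
white 27 [296.5 276.9] [0.492  0.0256 0.1   ] rect [0.4917 0.0256 0.1   ] [np.float64(0.011844283822995698), np.float64(0.011930361392055444)] -43.7
white 177 [264.  315.4] [0.3991 0.1006 0.1   ] rect [0.3999 0.1036 0.1   ] [np.float64(0.0448687406652726), np.float64(0.039504100767691765)] -20.0
blue-lid 77 [258.8 313.4] [0.4017 0.1072 0.15  ] rect [0.4014 0.1078 0.15  ] [np.float64(0.02061169683824523), np.float64(0.020417733447478617)] -89.0
```

View pics/mount.png

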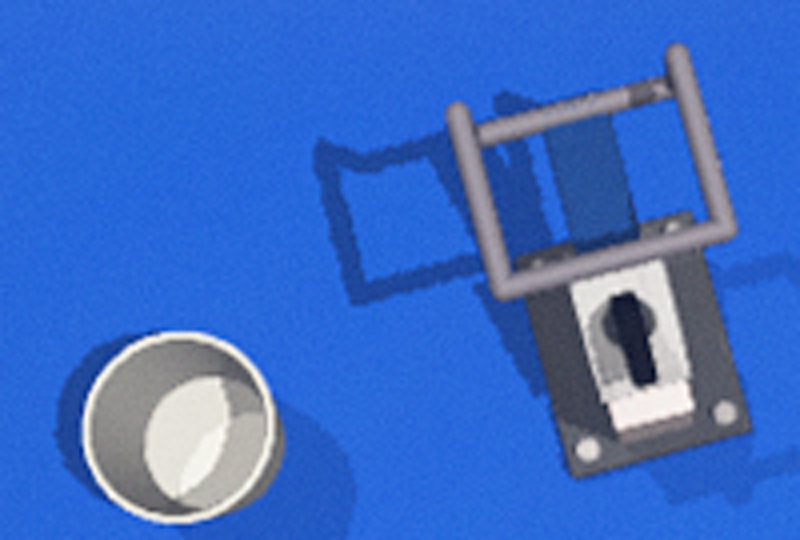

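View pics/rack.png

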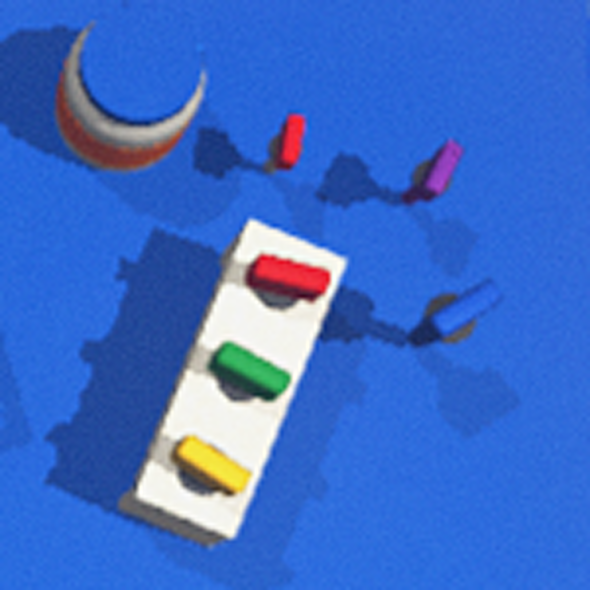

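The crops show the following:
- **Mount:** lug and black handle are at crop (630,340), with the near grab bar running from (502,285) to (728,235).
- **Rack:** red, green and yellow handles sit in order. The rack red is clearly larger than the small red on the bench, so the choice holds.

Next I work out the mount pose from several cues.

Run:
```python
from h import *
np.set_printoptions(precision=4,suppress=True)
o,d=pickle.load(open("c0.pkl","rb"));c=d["top"]
px=lambda *p:np.float64(p)/4+[150,165]
b=plane(c,px((502,284),(728,234)),.25); f=plane(c,px((588,449),(725,412)),.013)
y=b[0]-b[1];print("bar",b[:,:2],np.linalg.norm(y)); yaw=np.arctan2(y[1],y[0])-np.pi/2;print(np.degrees(yaw))
yf=f[0]-f[1];print("foot bolts",np.linalg.norm(yf),np.degrees(np.arctan2(yf[1],yf[0]))-90,f.mean(0))
yaw=np.radians(15.5);x=np.r_[np.cos(yaw),np.sin(yaw),0]
O=b.mean(0)-.015*x;O[2]=.135;print("mouth from bar",O)
a=-np.sin(np.radians(35))*x+[0,0,np.cos(np.radians(35))]
# handle top end centre (crop ~ 645,372) at height .135+.0369-.. 
h=plane(c,px((638,345)),.16)[0];print("handle pt",h)
c2=d["scene"]
for n in("top","scene"): print(n,proj(d[n],[O,O+a*.045,O+a*.005]))
# scene blob black handle centroid
for n,r in(("top",(235,275,295,320)),("scene",(200,235,315,350))):
    g=d[n]["image"].max(2)<45;m=np.zeros(g.shape,bool);m[r[0]:r[1],r[2]:r[3]]=1
    for A,ce,l in blobs(g&m,15):print(n,A,ce)
M=[cv2.Rodrigues(np.float64(d[n]["rvec"]))[0] for n in("top","scene")]
P=[d[n]["K"]@np.c_[m,np.ravel(d[n]["tvec"])] for n,m in zip(("top","scene"),M)]
np.save("P.npy",P)
```

```text
bar [[ 0.5642  0.0655]
 [ 0.5936 -0.0559]] 0.12486572638202625
13.64673190299566
foot bolts 0.09054106125155587 16.188802043509924 [ 0.5126 -0.0147  0.013 ]
mouth from bar [0.5645 0.0008 0.135 ]
handle pt [ 0.5456 -0.0059  0.16  ]
top [[307.0979 244.8695]
 [309.3949 253.1025]
 [307.3462 245.7595]]
scene [[335.8596 224.576 ]
 [325.2955 209.7601]
 [334.6997 222.9493]]
scene 286 [330.7587 216.5734]
```

```bash
cat >> h.py <<'E'
def tool(yawy,tilt_dir=None,tilt=0):
    """tool y at yaw yawy (deg); z down, or leaning tilt (deg) forward to yaw tilt_dir"""
    y=np.r_[np.cos(np.radians(yawy)),np.sin(np.radians(yawy)),0]
    z=np.r_[0,0,-1.]
    if tilt: t=np.radians(tilt_dir);s=np.radians(tilt);z=np.r_[np.sin(s)*np.cos(t),np.sin(s)*np.sin(t),-np.cos(s)]
    return R.from_matrix(np.c_[np.cross(y,z),y,z])
def delta(o,p,Rt):
    return np.r_[(np.r_[p]-o["position"])*1000,(Rt*R.from_quat(o["ee_rot"]).inv()).as_rotvec()].round(3)
E
python3 - <<'E'
from h import *
o=pickle.load(open("c0.pkl","rb"))[0]
print(delta(o,[.4926,-.0191,.2415],tool(105.5,15.5,35)), delta(o,[.44,.2,.36],tool(105.5)))
E
```

```text
[ 2.22756e+02 -5.82423e+02  1.10070e+01 -5.30000e-02 -6.21000e-01
  6.95000e-01] [ 1.70156e+02 -3.63323e+02  1.29507e+02  1.00000e-03 -0.00000e+00
  7.17000e-01]
```

Call:
{"fn": "step_arm", "kwargs": {
  "moves": [
    [0,0,-10,50,0,0,0.1],
    [0,20,-50,90,0,0,0.2],
    [0,50,-95,125,0,0,0.3],
    [0,75,-140,130,0,0,0.4],
    [0,100,-185,130,0,0,0.5],
    [0,120,-230,130,0,0,0.6],
    [0,140,-275,130,0,0,0.7],
    [0,160,-320,130,0,-0.1,0.7],
    [0,170,-365,130,0,-0.2,0.7],
    [0,170,-410,130,0,-0.3,0.7]
  ]
}}

```text
clock: 1.15
position: [0.4399, 0.1648, 0.3611]
ee_rot: [-0.127, 0.981, 0.033, 0.145]
ft_force: [-0.5, -1.8, 1.9]
grip_width: 1.002
grasp_force: 0.0
```

Run:
```python
from h import *
from workcell import manip
o=manip.get_obs();print(o["clock"],o["position"],o["joint_pos"],delta(o,[.4926,-.0191,.2415],tool(105.5,15.5,35)))
```

```text
1.15 [0.43992981 0.16477475 0.36113402] [-0.68834554 -0.29724481  0.15691919  1.85827392  0.10300217  1.28487626
  1.28225466] [ 5.26700e+01 -1.83875e+02 -1.19634e+02  5.70000e-02 -3.10000e-01
  5.00000e-03]
```

Call:
{"fn": "step_arm", "kwargs": {
  "moves": [
    [0,5,-45,0,0.01,-0.05,0],
    [0,15,-90,-10,0.02,-0.1,0],
    [0,30,-130,-40,0.03,-0.2,0],
    [0,45,-160,-75,0.05,-0.3,0],
    [0,53,-172,-110,0.055,-0.32,0],
    [0,53,-172,-119,0.055,-0.32,0],
    [0,53,-172,-119,0.055,-0.32,0]
  ]
}}

```text
clock: 1.85
position: [0.4912, -0.0046, 0.2413]
ee_rot: [-0.127, 0.945, 0.039, 0.299]
ft_force: [-0.0, -0.1, 0.3]
grip_width: 1.003
grasp_force: 0.0
```

Run:
```python
from h import *
from workcell import manip
np.set_printoptions(precision=4,suppress=True)
o=manip.get_obs();c=manip.camera("wrist");pickle.dump((o,c),open("w1.pkl","wb"))
O=np.r_[.5645,.0008,.135];cv2.imwrite("pics/w1.png",c["image"])
a=tool(105.5,15.5,35).as_matrix()
print(o["clock"],delta(o,[.4926,-.0191,.2415],tool(105.5,15.5,35)))
P=[O-a[:,2]*.045+a[:,0]*i*.023+a[:,1]*j*.008 for i in(-1,1) for j in(-1,1)]
print(proj(c,P,o).round(0).tolist(),proj(c,O-.045*a[:,2],o))
```

```text
1.85 [  1.409 -14.506   0.162   0.002   0.003   0.004]
[[288.0, 278.0], [315.0, 278.0], [286.0, 203.0], [314.0, 203.0]] [[300.6486 241.6386]]
```

View pics/w1.png

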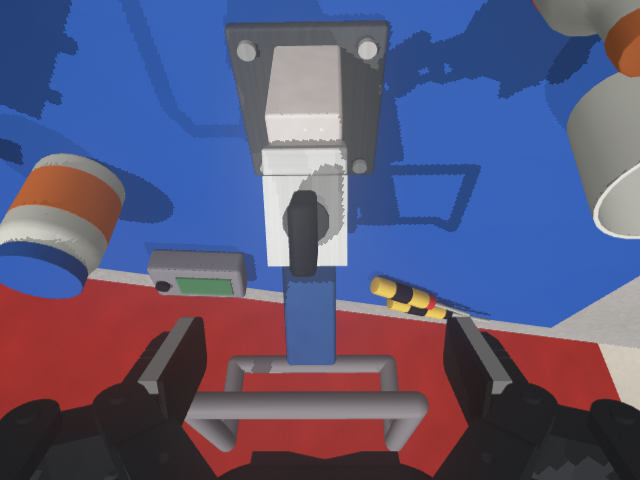

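The wrist view shows the black handle at columns 289–317, rows 190–277, within 1–2 mm of my prediction. I now line up with the axis and descend along it.

Call:
{"fn": "step_arm", "kwargs": {
  "moves": [
    [0,1,-13.5,0,0,0,0],
    [0,1,-13.5,0,0,0,0],
    [0,17,-9,-24,0,0,0],
    [0,33,-4.5,-48,0,0,0],
    [0,50,0,-72,0,0,0],
    [0,60,3,-87,0,0,0],
    [0,66,4.5,-96.5,0,0,0],
    [0,66,4.5,-96.5,0,0,0],
    [0,66,4.5,-96.5,0,0,0]
  ]
}}

```text
clock: 2.8
position: [0.5584, 0.0009, 0.1468]
ee_rot: [-0.128, 0.944, 0.039, 0.301]
ft_force: [-1.4, 0.5, -0.2]
grip_width: 1.001
grasp_force: 0.0
```

Run:
```python
from h import *
from workcell import manip
o=manip.get_obs();print(o["ft_force"],delta(o,[.5576,0,.1448],tool(105.5,15.5,35)))
c=manip.camera("wrist");cv2.imwrite("pics/w2.png",c["image"])
```

```text
[-1.36053011  0.4616324  -0.1579216 ] [-0.806 -0.917 -1.997  0.002  0.006  0.002]
```

View pics/w2.png

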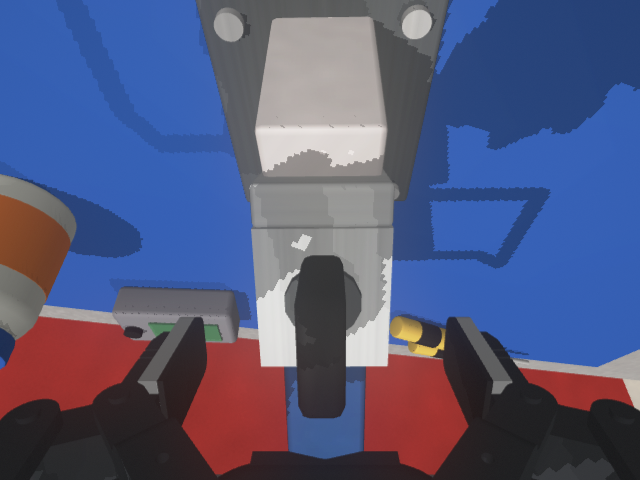

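The handle at columns 297–346 lies centred between the fingers at 205 and 447. I close now.

Call:
{"fn": "step_arm", "kwargs": {
  "moves": [
    [0.4,-0.5,-1,-2,0,-0.005,0],
    [1,-0.5,-1,-2,0,-0.005,0],
    [1,-0.5,-1,-2,0,-0.005,0],
    [1,-0.5,-1,-2,0,-0.005,0],
    [1,-0.5,-1,-2,0,-0.005,0],
    [1,-0.5,-1,-2,0,-0.005,0],
    [1,-0.5,-1,-2,0,-0.005,0],
    [1,-0.5,-1,-2,0,-0.005,0]
  ],
  "grip_force": 80
}}

```text
clock: 3.65
position: [0.5575, -0.0014, 0.1442]
ee_rot: [-0.127, 0.944, 0.039, 0.303]
ft_force: [-6.6, -0.4, 6.9]
grip_width: 0.175
grasp_force: 77.7
```

Run:
```python
from h import *
from workcell import manip
o=manip.get_obs();pickle.dump(o,open("grip_old.pkl","wb"));print(o["clock"],o["position"].round(4),o["ee_rot"].round(4),o["ft_force"].round(1),o["torque"].round(2),o["grip_width"],o["grasp_force"],R.from_quat(o["ee_rot"]).as_matrix().round(4))
```

```text
3.65 [ 0.5575 -0.0014  0.1442] [-0.1271  0.9437  0.0386  0.3031] [-6.6 -0.4  6.9] [0.17 0.93 0.31] 0.1749855716370824 77.71063327789307 [[-0.7839 -0.2633  0.5623]
 [-0.2165  0.9647  0.1499]
 [-0.5819 -0.0043 -0.8133]]
```

Gripped at 15 mm opening. I draw the pin out along the axis.

Call:
{"fn": "step_arm", "kwargs": {
  "moves": [
    [1,-5.5,-1.5,8.2,0,0,0],
    [1,-14,-4,20.5,0,0,0],
    [1,-25,-7,37,0,0,0],
    [1,-36,-10,53,0,0,0],
    [1,-47,-13,70,0,0,0],
    [1,-58,-16,86,0,0,0],
    [1,-66,-18.4,98,0,0,0],
    [1,-69,-19,102,0,0,0],
    [1,-77,-21,115,0,0,0],
    [1,-77,-21,125,0,0,0]
  ]
}}

```text
clock: 4.65
position: [0.4799, -0.0226, 0.2687]
ee_rot: [-0.127, 0.944, 0.038, 0.303]
ft_force: [-0.3, -0.6, -0.5]
grip_width: 0.177
grasp_force: 78.6
```

Run:
```python
from h import *
from workcell import manip
np.set_printoptions(precision=3,suppress=True)
o=manip.get_obs();print(o["joint_pos"],delta(o,[.5007,.2713,.30],tool(105.5)),delta(o,[.5007,.2713,.30],tool(118)))
c=manip.camera("wrist");cv2.imwrite("pics/w3.png",c["image"])
```

```text
[-0.347 -0.491  0.328  2.252  0.01   0.753  1.825] [ 20.763 293.91   31.279  -0.16    0.599   0.003] [ 20.763 293.91   31.279  -0.225   0.579   0.214]
```

View pics/w3.png

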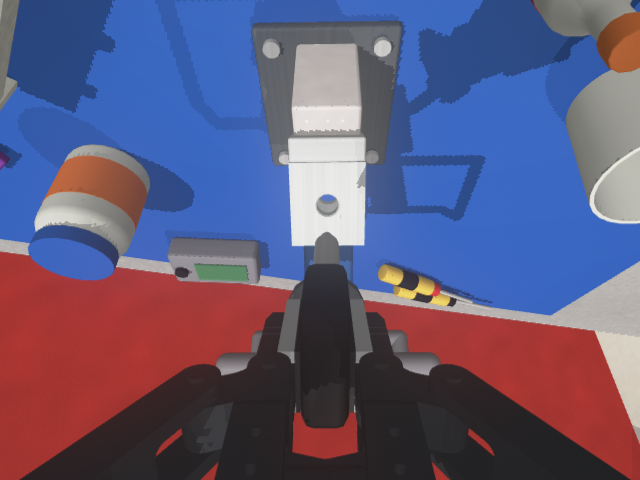

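The pin is out and held, its tip at (327,240). The empty hole shows at (327,204). Next is the cup.

Call:
{"fn": "step_arm", "kwargs": {
  "moves": [
    [1,5,25,10,-0.02,0.08,0],
    [1,10,65,20,-0.05,0.2,0],
    [1,15,105,31,-0.08,0.3,0],
    [1,20,150,31,-0.12,0.45,0],
    [1,20,195,31,-0.16,0.6,0],
    [1,20,240,31,-0.16,0.6,0],
    [1,21,275,31,-0.16,0.6,0],
    [1,21,294,31,-0.16,0.6,0],
    [1,21,294,31,-0.16,0.6,0],
    [1,21,294,31,-0.16,0.6,0]
  ]
}}

```text
clock: 5.7
position: [0.5018, 0.2714, 0.2988]
ee_rot: [-0.134, 0.991, -0.001, -0.001]
ft_force: [0.3, 0.2, -1.2]
grip_width: 0.175
grasp_force: 78.3
```

Run:
```python
from h import *
from workcell import manip
np.set_printoptions(precision=4,suppress=True)
o=manip.get_obs();print(o["joint_pos"],delta(o,[.5007,.2713,.135],tool(105.5)))
c=manip.camera("top");cv2.imwrite("pics/t3.png",c["image"]);hsv=cv2.cvtColor(c["image"],cv2.COLOR_BGR2HSV)
m=(hsv[...,1]<60)&(hsv[...,2]>150);m[:,:150]=0;m[:,250:]=0;m[:240]=0;m[:,]&=True;m[305:]=0
c0=pickle.load(open("c0.pkl","rb"))[1]["top"];h0=cv2.cvtColor(c0["image"],cv2.COLOR_BGR2HSV)
m=((h0[...,1]<90)).astype(np.uint8);m[:,:150]=0;m[:,250:]=0;m[:230]=0;m[315:]=0
ct=max(cv2.findContours(m,0,1)[0],key=cv2.contourArea);(x,y),r=cv2.minEnclosingCircle(ct);p=plane(c0,[[x,y],[x+r,y]],.1);print("cup",p,np.linalg.norm(p[1]-p[0]))
```

```text
[-0.5615  0.1856 -0.0177  1.5021  0.0044  1.4556  1.2597] [  -1.054   -0.116 -163.756    0.002   -0.001    0.002]
cup [[0.4995 0.2691 0.1   ]
 [0.5006 0.2081 0.1   ]] 0.06106990337840115
```

Call:
{"fn": "step_arm", "kwargs": {
  "moves": [
    [1,-1,0,-40,0,0,0],
    [1,-1,0,-80,0,0,0],
    [1,-1,0,-120,0,0,0],
    [1,-1,0,-155,0,0,0],
    [1,-1,0,-178,0,0,0],
    [1,-1,0,-178,0,0,0],
    [0.4,-1,0,-178,0,0,0],
    [0.4,-1,0,-178,0,0,0],
    [0.4,-1,0,-178,0,0,0],
    [0.4,-1,0,-178,0,0,0]
  ]
}}

```text
clock: 6.75
position: [0.501, 0.2717, 0.1231]
ee_rot: [-0.134, 0.991, 0.0, 0.001]
ft_force: [-0.6, 0.8, -0.5]
grip_width: 0.6
grasp_force: 0.2
```

Call:
{"fn": "step_arm", "kwargs": {
  "moves": [
    [0.2,0,0,20,0,0,0],
    [0,0,0,60,0,0,0],
    [0,0,0,105,0,0,0],
    [0,0,0,150,0,0,0],
    [0,0,0,180,0,0,0],
    [0,0,-40,180,0,0,-0.14],
    [0,0,-80,180,0,0,-0.28],
    [0,0,-125,180,0,0,-0.42],
    [0,0,-170,180,0,0,-0.56],
    [0,0,-215,180,0,0,-0.7]
  ]
}}

```text
clock: 7.75
position: [0.5002, 0.0547, 0.3026]
ee_rot: [0.217, 0.976, 0.0, 0.0]
ft_force: [0.8, 0.5, -0.3]
grip_width: 0.999
grasp_force: 0.0
```

Run:
```python
from h import *
from workcell import manip
np.set_printoptions(precision=4,suppress=True)
o=manip.get_obs();print(o["clock"],o["joint_pos"],delta(o,[.594,-.2965,.25],tool(-16)))
t=manip.camera("top")["image"];s=manip.camera("scene")["image"]
cv2.imwrite("pics/ts.png",np.hstack([cv2.resize(t[210:330,130:250],(400,400)),cv2.resize(s[160:260,300:400],(400,400))]))
# hole as seen after drawing
w=cv2.imread("pics/w3.png");g=w[190:218,310:345].max(2)
m=g<175;print([ (a,ce+[310,190]) for a,ce,l in blobs(m,15)])
```

```text
7.75 [-0.3692  0.025   0.1734  1.6711 -0.0043  1.445   0.9379] [  93.809 -351.227  -52.558    0.       0.001   -1.412]
[(np.int32(297), array([326.8822, 206.6296]))]
```

View pics/ts.png

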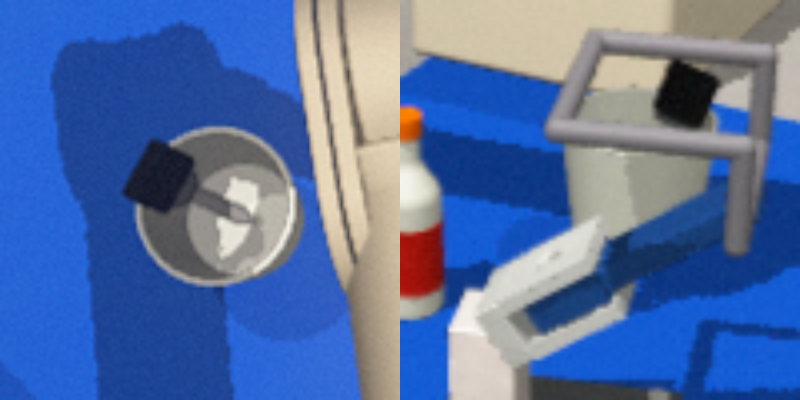

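The worn pin leans in the upright cup, handle at the left rim and tip near the middle of the floor. I go to the red pin next.

Call:
{"fn": "step_arm", "kwargs": {
  "moves": [
    [0,5,-40,5,0,0,-0.14],
    [0,10,-80,5,0,0,-0.28],
    [0,20,-120,5,0,0,-0.42],
    [0,30,-160,5,0,0,-0.56],
    [0,45,-200,5,0,0,-0.7],
    [0,60,-240,0,0,0,-0.84],
    [0,75,-280,-10,0,0,-0.98],
    [0,90,-320,-30,0,0,-1.12],
    [0,94,-351,-50,0,0,-1.26],
    [0,94,-351,-52,0,0,-1.4]
  ]
}}

```text
clock: 8.85
position: [0.5926, -0.2988, 0.2467]
ee_rot: [0.796, 0.605, -0.002, -0.001]
ft_force: [-0.7, 0.9, -0.5]
grip_width: 1.003
grasp_force: 0.0
```

Call:
{"fn": "step_arm", "kwargs": {
  "moves": [
    [0,0,0,0,0,0,0],
    [0,0,0,0,0,0,0]
  ]
}}

```text
clock: 9.05
position: [0.5951, -0.2935, 0.2504]
ee_rot: [0.791, 0.611, 0.0, -0.0]
ft_force: [0.5, 0.7, -0.8]
grip_width: 0.998
grasp_force: 0.0
```

Run:
```python
from h import *
from workcell import manip
np.set_printoptions(precision=4,suppress=True)
o=manip.get_obs();c=manip.camera("wrist");im=c["image"];pickle.dump((o,c),open("w4.pkl","wb"))
print(o["clock"],o["joint_pos"],o["position"])
h=cv2.cvtColor(im,cv2.COLOR_BGR2HSV);m=((h[...,0]<8)|(h[...,0]>172))&(h[...,1]>140)&(h[...,2]>60)
for a,ce,l in blobs(m,200):
    r=cv2.minAreaRect(np.argwhere(l)[:,::-1].astype(np.float32));b=plane(c,cv2.boxPoints(r),.145,o)
    cv2.drawContours(im,[cv2.boxPoints(r).astype(int)],0,(255,255,0),1)
    e=np.diff(b,axis=0)[:2];print(a,ce,plane(c,[r[0]],.145,o),np.linalg.norm(e,axis=1),np.degrees(np.arctan2(e[:,1],e[:,0])))
T=tool(-16).as_matrix();print("hdl",proj(c,[[.594,-.2965,.145],[.593,-.2953,.1]],o))
cv2.imwrite("pics/w4.png",im)
```

```text
9.05 [ 0.0015  0.4435  0.5527  1.3447 -0.2307  1.4168  0.2906] [ 0.5951 -0.2935  0.2504]
1356 [324.9749 236.9484] [[ 0.5944 -0.2955  0.145 ]] [0.0426 0.0135] [ 74.8573 -14.6862]
663 [394.4027 251.8612] [[ 0.6348 -0.3167  0.145 ]] [0.0177 0.0169] [ 48.5496 -45.4621]
hdl [[324.6932 238.5554]
 [322.9203 217.6373]]
```

View pics/w4.png

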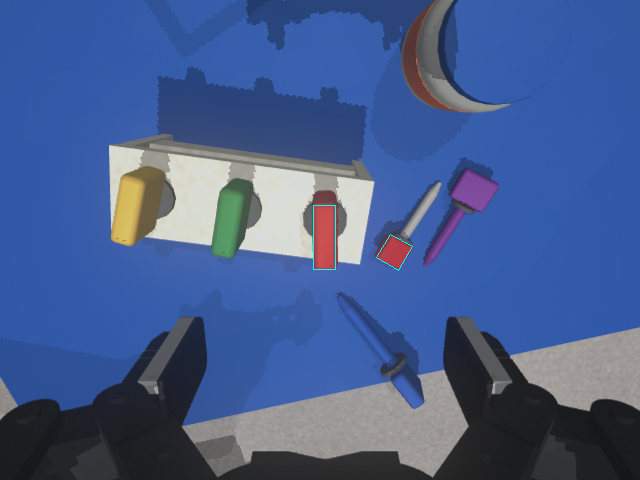

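The red handle is at (324,237), world (0.594, −0.2955), yaw −14.7°. It matches both the top view and the rack geometry. The green handle is only 54 mm away, so I pre-close the fingers before going down.

Call:
{"fn": "step_arm", "kwargs": {
  "moves": [
    [0.45,-0.7,-2,-20,0,0,0],
    [0.45,-0.7,-2,-45,0,0,0],
    [0.45,-0.7,-2,-60,0,0,0],
    [0.45,-0.7,-2,-60,0,0,0],
    [0.45,-0.7,-2,-85,0,0,0],
    [0.45,-0.7,-2,-110,0,0,0],
    [0.45,-0.7,-2,-128,0,0,0],
    [0.45,-0.7,-2,-137,0,0,0],
    [0.45,-0.7,-2,-137,0,0,0],
    [0.45,-0.7,-2,-137,0,0,0]
  ]
}}

```text
clock: 10.1
position: [0.5944, -0.2968, 0.1143]
ee_rot: [0.793, 0.609, 0.0, 0.0]
ft_force: [0.1, -0.4, 1.3]
grip_width: 0.551
grasp_force: 0.0
```

Call:
{"fn": "step_arm", "kwargs": {
  "moves": [
    [0.8,0,0,0,0,0,0],
    [1,0,0,0,0,0,0],
    [1,0,0,0,0,0,0],
    [1,0,0,0,0,0,0],
    [1,0,0,0,0,0,0],
    [1,0,0,0,0,0,0]
  ],
  "grip_force": 80
}}

```text
clock: 10.7
position: [0.5943, -0.2968, 0.114]
ee_rot: [0.793, 0.609, 0.0, 0.0]
ft_force: [-1.2, -0.2, 6.0]
grip_width: 0.171
grasp_force: 78.8
```

Run:
```python
from h import *
from workcell import manip
np.set_printoptions(precision=4,suppress=True)
o=manip.get_obs();pickle.dump(o,open("grip_red.pkl","wb"))
R1=R.from_quat(o["ee_rot"]).as_matrix();h=np.r_[.5944,-.2955,.1]
print(o["clock"],o["position"],o["ft_force"],o["grasp_force"],"collar in tool:",R1.T@(h-o["position"]),"z axis",-R1[:,2])
# hole from the w3 view
c=pickle.load(open("w1.pkl","rb"))[1]
q={"position":np.r_[.4799,-.0226,.2687],"ee_rot":[-.127,.944,.038,.303]}
H=plane(c,[[327,204]],.135,q)[0];print("hole",H)
g=pickle.load(open("grip_old.pkl","rb"));G=R.from_quat(g["ee_rot"]).as_matrix()
for O in(H,np.r_[.5642,.0018,.135]):print("old collar in tool",G.T@(O-g["position"]))
```

```text
10.7 [ 0.5943 -0.2968  0.114 ] [-1.1507 -0.1759  6.0077] 78.84478211402893 collar in tool: [ 0.0013 -0.0003  0.014 ] z axis [-0.0013  0.0002  1.    ]
hole [0.5658 0.0017 0.135 ]
old collar in tool [-0.0018  0.0008  0.0126]
old collar in tool [-0.0006  0.0013  0.0118]
```

Call:
{"fn": "step_arm", "kwargs": {
  "moves": [
    [1,0,0,20,0,0,0],
    [1,0,0,60,0,0,0],
    [1,0,0,105,0,0,0],
    [1,0,0,150,0,0,0],
    [1,-10,5,190,0,0,0.1],
    [1,-30,25,210,0,0,0.24],
    [1,-50,55,216,0,0,0.38],
    [1,-70,90,216,0,0,0.52],
    [1,-90,125,216,0,0,0.66],
    [1,-110,150,216,0,0,0.8]
  ]
}}

```text
clock: 11.7
position: [0.4827, -0.1442, 0.3288]
ee_rot: [0.49, 0.872, -0.0, -0.0]
ft_force: [1.1, 0.1, -1.4]
grip_width: 0.174
grasp_force: 79.0
```

Call:
{"fn": "step_arm", "kwargs": {
  "moves": [
    [1,0,10,0,0,0,0.14],
    [1,0,20,0,0,0,0.28],
    [1,0,30,0,0,0,0.42],
    [1,0,40,0,0,0,0.56],
    [1,0,50,0,0,0,0.7],
    [1,0,65,0,0,0,0.84],
    [1,0,80,0,0,0,0.98],
    [1,0,95,0,0,0,1.12],
    [1,0,110,0,0,0,1.26],
    [1,0,120,0,0,0,1.3]
  ]
}}

```text
clock: 12.7
position: [0.4835, -0.0255, 0.3287]
ee_rot: [-0.136, 0.991, -0.0, -0.0]
ft_force: [-0.0, 0.8, -0.7]
grip_width: 0.177
grasp_force: 79.0
```

Run:
```python
from h import *
from workcell import manip
np.set_printoptions(precision=4,suppress=True)
o=manip.get_obs();print(o["clock"],o["joint_pos"],o["grip_width"]);T=tool(105.4,15.4,35)
O=np.r_[.565,.0015,.135];print(delta(o,O-T.as_matrix()@[.001,0,.014+.12],T))
```

```text
12.7 [-0.3103 -0.029   0.2635  1.6695  0.008   1.5006  1.7957] 0.1766610940112857
[  8.206   6.829 -83.372   0.164  -0.589  -0.003]
```

Call:
{"fn": "step_arm", "kwargs": {
  "moves": [
    [1,0,2,0,0.04,-0.14,0],
    [1,0,4,0,0.08,-0.28,0],
    [1,0,7,-10,0.12,-0.42,0],
    [1,4,7,-30,0.16,-0.56,0],
    [1,8,7,-55,0.164,-0.589,0],
    [1,8,7,-75,0.164,-0.589,0],
    [1,8,7,-83,0.164,-0.589,0],
    [1,8,7,-83,0.164,-0.589,0],
    [1,8,7,-83,0.164,-0.589,0]
  ]
}}

```text
clock: 13.6
position: [0.4923, -0.0196, 0.2469]
ee_rot: [-0.127, 0.945, 0.041, 0.298]
ft_force: [0.5, -0.3, -0.3]
grip_width: 0.171
grasp_force: 79.1
```

Run:
```python
from h import *
from workcell import manip
np.set_printoptions(precision=4,suppress=True)
o=manip.get_obs();T=tool(105.4,15.4,35)
c=manip.camera("wrist");im=c["image"]
O=np.r_[.565,.0015,.135];print(o["clock"],o["joint_pos"],delta(o,O-T.as_matrix()@[.001,0,.014+.12],T))
Q=R.from_quat(o["ee_rot"]).as_matrix();tip=o["position"]+Q@[.001,0,.104]
print("tip px",proj(c,tip,o),"shank top",proj(c,tip-Q[:,2]*.03,o),"mouth",proj(c,O,o),"pin axis at mouth",proj(c,tip+Q[:,2]*.03,o))
cv2.imwrite("pics/w5.png",cv2.resize(im[150:350,220:420],(600,600)))
```

```text
13.6 [-0.3084 -0.4204  0.3115  2.2587 -0.0582  0.6949  1.8869] [-0.61   0.882 -1.575 -0.002  0.001  0.001]
tip px [[324.9023 232.5046]] shank top [[324.8929 249.1303]] mouth [[326.2176 216.8691]] pin axis at mouth [[324.9099 219.1519]]
```

View pics/w5.png

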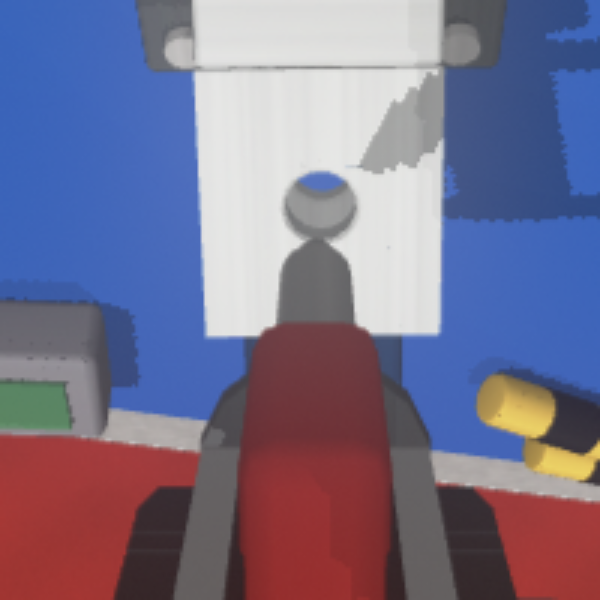

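The hole centre is at crop (320,205), image (326.7,218.3). The pin axis meets the lug at (325,219), about 1 mm off, and I correct for that. Then I advance along the axis.

Call:
{"fn": "step_arm", "kwargs": {
  "moves": [
    [1,-0.6,1,-1.5,0,0,0],
    [1,-0.6,1,-1.5,0,0,0],
    [1,7.7,3.3,-13.8,0,0,0],
    [1,16,5.6,-26,0,0,0],
    [1,21.5,7.1,-34.3,0,0,0],
    [1,27,8.6,-42.5,0,0,0],
    [1,32.6,10.1,-50.7,0,0,0],
    [1,32.6,10.1,-50.7,0,0,0]
  ]
}}

```text
clock: 14.45
position: [0.5249, -0.0092, 0.1946]
ee_rot: [-0.127, 0.945, 0.041, 0.298]
ft_force: [2.4, 1.0, -1.4]
grip_width: 0.178
grasp_force: 78.9
```

Call:
{"fn": "step_arm", "kwargs": {
  "moves": [
    [1,4.4,1.2,-6.6,0,0,0],
    [1,8.8,2.4,-13.1,0,0,0],
    [1,13.3,3.7,-19.7,0,0,0],
    [1,17.7,4.9,-26.2,0,0,0],
    [1,22,6.1,-32.8,0,0,0],
    [1,26.5,7.3,-39.3,0,0,0],
    [1,28.8,7.9,-42.6,0,0,0],
    [1,28.8,7.9,-42.6,0,0,0]
  ]
}}

```text
clock: 15.25
position: [0.5536, -0.0013, 0.1523]
ee_rot: [-0.127, 0.945, 0.041, 0.298]
ft_force: [3.8, 1.1, -0.6]
grip_width: 0.177
grasp_force: 78.8
```

Call:
{"fn": "step_arm", "kwargs": {
  "moves": [
    [1,1.1,0.3,-1.6,0,0,0],
    [1,2.2,0.6,-3.3,0,0,0],
    [1,3.3,0.9,-4.9,0,0,0],
    [1,3.6,1,-5.3,0,0,0],
    [1,3.6,1,-5.3,0,0,0]
  ]
}}

```text
clock: 15.75
position: [0.5569, -0.0005, 0.1474]
ee_rot: [-0.127, 0.945, 0.041, 0.298]
ft_force: [4.5, 1.7, 0.1]
grip_width: 0.175
grasp_force: 79.0
```

Call:
{"fn": "step_arm", "kwargs": {
  "moves": [
    [1,0.6,0.2,-0.8,0,0,0],
    [1,1.1,0.3,-1.6,0,0,0],
    [1,1.1,0.3,-1.6,0,0,0]
  ]
}}

```text
clock: 16.05
position: [0.5578, -0.0003, 0.1462]
ee_rot: [-0.127, 0.945, 0.041, 0.298]
ft_force: [-9.5, -0.2, 12.9]
grip_width: 0.177
grasp_force: 81.5
```

Call:
{"fn": "step_arm", "kwargs": {
  "moves": [
    [1,0.6,0.2,-0.8,0,0,0],
    [1,1.1,0.3,-1.6,0,0,0],
    [1,1.1,0.3,-1.6,0,0,0]
  ]
}}

```text
clock: 16.35
position: [0.5581, -0.0003, 0.146]
ee_rot: [-0.127, 0.945, 0.043, 0.298]
ft_force: [-56.0, -8.0, 57.0]
grip_width: 0.174
grasp_force: 91.3
```

The collar is hard against the lug. I ease off, release and back out along the axis.

Call:
{"fn": "step_arm", "kwargs": {
  "moves": [
    [1,-1.1,-0.3,1.6,0,0,0],
    [1,-1.1,-0.3,1.6,0,0,0],
    [0.6,-1.1,-0.3,1.6,0,0,0],
    [0,-1.1,-0.3,1.6,0,0,0],
    [0,-1.1,-0.3,1.6,0,0,0],
    [0,-1.1,-0.3,1.6,0,0,0],
    [0,-1.1,-0.3,1.6,0,0,0],
    [0,-1.1,-0.3,1.6,0,0,0]
  ]
}}

```text
clock: 17.15
position: [0.5578, -0.0003, 0.1455]
ee_rot: [-0.127, 0.945, 0.041, 0.298]
ft_force: [0.1, 0.1, 0.1]
grip_width: 1.001
grasp_force: 0.0
```

Call:
{"fn": "step_arm", "kwargs": {
  "moves": [
    [0,-5,-1.5,8,0,0,0],
    [0,-16,-4.5,24,0,0,0],
    [0,-30,-8.5,45,0,0,0],
    [0,-44,-12,65,0,0,0],
    [0,-58,-16,86,0,0,0],
    [0,-66,-18,98,0,0,0],
    [0,-66,-18,98,0,0,0]
  ]
}}

```text
clock: 17.85
position: [0.4922, -0.0186, 0.2458]
ee_rot: [-0.127, 0.945, 0.041, 0.3]
ft_force: [-0.2, 0.5, -0.3]
grip_width: 1.003
grasp_force: 0.0
```

Run:
```python
from h import *
from workcell import manip
o=manip.get_obs();print(o["clock"],o["ft_force"])
w=manip.camera("wrist")["image"];s=manip.camera("scene")["image"]
cv2.imwrite("pics/end.png",np.hstack([cv2.resize(w[100:340,180:480],(400,320)),cv2.resize(s[160:288,270:430],(400,320))]))
```

```text
17.85 [-0.23999677  0.54839124 -0.28648069]
```

View pics/end.png

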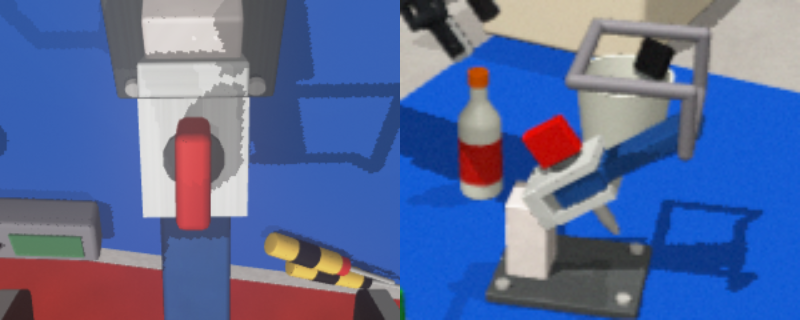

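The red pin is seated flat, with the collar on the lug at (193,157) and the tip showing below the clevis. The worn pin is in the upright cup at (655,58), the bottle is undisturbed, and the gripper is clear.

```bash
python3 -c "
from workcell import manip
print(manip.hand_in())"
```

```text
the job is handed in; nothing more can be done
None
```

The worn pin is in the upright cup, the red pin is fully home in the clevis, and the job is handed in at about 18 s of the 64 s allowed; the hand-in gave no verdict.

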